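# Push the stuck plug out of the column tube

## Task

A filter plug is stuck in the clear column tube on the stand. Slide the open tray along the bench, squarely under the tube's overhanging outlet and up against the stand's base plate, then take the push rod from its rest and push its tip through the tube from the other end so that the plug drops into the tray. Draw the rod out and lay it back in the two V forks of its rest as it was, leaving the tray with the plug under the outlet and the other things on the bench undisturbed.

Things in the scene. Friction and masses are not known exactly. Their poses are not given: they have to be found in the camera images.
- column_stand: Fixed stand holding a level clear tube along its y axis, outlet end to -y. Origin on the bench, at the middle of its base plate's edge on the outlet side; z up. Base plate x -38..38, y 0..58, 8 mm thick, four bolt heads 3 mm higher; pedestal x -13..13, y 15..41 up to the tube; collar of 42 mm outside diameter at y 16..40. Tube axis at x 0, z 85 mm.
- tube_inlet (a point): Centre of the tube's inlet mouth (stand y +48, the end over the base plate), where the rod goes in; axes as column_stand: pushing is along -y. Bore 24 mm, tube 32 mm outside, end rings 37 mm outside.
- tube_outlet (a point): Centre of the tube's outlet mouth (stand y -32, z 85), the end that overhangs the bench, 80 mm from the inlet.
- slug: The stuck plug: white ceramic filter cylinder, 21 mm diameter, 30 mm long along its y, about 30 g; origin at its centre. Starts in the tube, seen through the clear wall, pinched by the nose of a brass spring plunger that stands on the tube at stand y -4, up to z 122 mm. It takes several newtons to push; the nose ends 7 mm above the axis once it has gone.
- tray: Open clear tray, outside 64 (x) x 98 (y) x 30 mm high, walls about 2 mm, about 80 g, loose on the bench beyond the outlet end. Origin at the centre of its underside, z up. Pushed home against the base plate under the outlet, its centre lies at about x 0, y -49 mm in the stand's frame, its y along the stand's y.
- push_rod: Steel push rod along its y, about 140 g. Origin at the centre of its grey handle, a block 24 (x) x 40 (y) x 24 (z) mm for grasping. A 10 mm round shaft runs from the handle to the tip at y -140 (with a 16 mm flange, 3 mm thick, at the handle), a 10 mm stub to y +65. It balances within 10 mm of the origin, towards the tip.
- rod_tip (a point): Flat end of the push rod's shaft, 140 mm from the handle's centre.
- rod_rest: Fixed rest for the rod. Origin on the bench, z up; base plate 50 (x) mm wide, y -80..60, 8 mm thick. Two V forks, each 14 mm thick in y, at y -65 and y +45; they open 45 degrees to each side, their tops 20 mm either side of the axis and at z 73. The shaft and stub lie in the Vs; the handle hangs free between them.
- rest_seat (a point): Where the centre of the rod's handle lies when the rod is in its rest: 60 mm above the bench, axes as rod_rest (rod along y, tip to -y).
- timer: Bystander: lab timer 60x66x25 mm, origin under its centre.
- pipette_bulb: Bystander: rubber pipetting bulb 45x45x63 mm, origin under its centre.
- marker: Bystander: marker pen 52x108x13 mm, lying, origin under its centre.
- petri: Bystander: petri dish 70x70x17 mm, origin under its centre.
- clamp: Bystander: thumb-screw tube clamp 31x19x38 mm, origin under its centre.
- scissors: Bystander: scissors 87x199x9 mm lying flat, origin under their centre.
There are look-alikes about, which are no part of the job. Leave any turquoise look-alike of the column_stand alone.

How it is judged:
By the outcome, as a careful person would: the job done as asked, in the order asked, and still so for the second after the job is handed in, with the robot touching nothing.
It also fails if it takes over 58 s, if anything falls off the work surface, if the arm or the gripper's body presses on something with over 40 N, if the wrist force passes 120 N, or if a joint passes its speed limit or range.

## Robot

A 6-joint arm with a two-finger parallel gripper is mounted at the origin on a cart in front of the work surface, level with it; the furniture and walls round the work are solid. World frame = base frame: x ahead of the robot, y to its left, z up, the work surface at z = 0. Lengths are in m, angles in degrees, forces in N, time in s.
With the tool pointing down it reaches from about 0.4 to 0.825 m from the base axis. Payload 7 kg.
Tool frame: the origin (TCP) lies midway between the tips of the shut fingers; the grasp point (between the pads) lies 19 mm behind it; z points along the fingers, y is the line along which they close (so a half turn about z gives the same grasp; the last joint's range is limited). The gripper opens to 88 mm and grips with 3 to 60 N. Pads are 19 mm wide; open, the fingers measure 130 mm over their backs; the gripper's body (78 mm by 193 mm) begins 47 mm behind the grasp point.
Start: joints at [58.333, 20.546, 0.682, 0, -70.136, -16.507], TCP at [0.503, 0.45, 0.201] pointing down, gripper open.
Joint ranges: [-176.03, 176.03], [-82.01, 121.73], [-58.28, 71.71], [-173.87, 95.51], [-174.79, -0.11], [-173.66, 173.66]. Speed limits (degrees/s): [136.94, 136.94, 172.46, 180, 180, 180].

## Interface

Orientations are given as [roll, pitch, yaw] about the fixed x, y, z axes, in that order (R = Rz(yaw) Ry(pitch) Rx(roll)).
In Python, from plant import telemetry, viewer, workorder gives the robot as it stands. The module is installed in compiled form; this text tells all that it offers.
- The arm moves only by the tool carry_out, never from a script. Its argument "rows" is a list of rows, each a list of 6 numbers: the shift along the tool's x, y, z in m, then the turn, a rotation vector about the tool's x, y, z in rad. In form: [[tx, ty, tz, ax, ay, az], ...]. A call has 1 to 8 rows; each row is the pose to reach, as a shift and turn from the pose commanded when the call began, along the tool's axes at that moment; what a row does not reach only later rows make up. A row lasts 1/8 s, in which the tool goes at most 62.5 mm and 10.7 degrees, less where a joint would pass 70% of its speed; a pose out of reach is approached as far as the arm can. A call with a gripper value outside its range is refused whole. "grip" is the gripper's target within -1 to 1 (fully open at 1, half-way at 0, shut at -1), set as the call begins (left out, the last holds). The fingers move at their own pace and stop on an object; the grip force is fixed at half the most. Time passes only in rows, so rows that repeat a pose let the fingers close. It gives the time, the measured TCP pose, the force, the opening and the grip force at its end, in the units of the state.
- telemetry.get_obs(): the state, without advancing time (a new reading comes with each control period).
- viewer.snapshot(name): name is "side" or "top" or "wrist"; returns the picture (400x640x3 uint8, red, green, blue); there is no depth.
- viewer.camera_info(name): a dict with "intrinsics" (3x3 intrinsics, pixels), "extrinsics" (4x4, takes a point from camera to world coordinates); the wrist camera has in their place "tool_from_camera" (4x4, takes a point from camera to tool coordinates, whose origin is the TCP and whose axes are the flange's). Camera axes: x right, y down, z forward; pixel columns grow to the right and rows downward; lengths in m; the calibration is good to about 2 mm. A picture is of the moment at which its call begins: read the wrist's pose just before it. camera_info takes no time and is no camera call.
- workorder.close_job(): hands the job in; it is judged then, once.
The state is a dict: "clock": time; "joint_pos": joint angles; "qvel": joint speeds; "tau": joint torques, N m; "tool_pos": TCP position; "orientation": TCP orientation; "force": force on the tool from outside, world axes, zero at the start; "moment": the same for the moment, N m; "opening": finger opening in m; "gripper_force": force on a finger pad.
Only numpy, scipy, OpenCV 4.12 (cv2) and the standard library are available. Lean on these libraries where they do the work, as an engineer would, in place of code of your own. Each camera call takes 0.05 s, during which the arm holds its last target. There are 200 camera calls.

## Working session

There is one attempt and no reset: what is moved stays moved. The work goes in short steps, Python scripts to look and compute and a tool call to move; the robot and the scene stay as the last step left them, time stands still between calls to the robot, and variables do not carry over. Pictures are saved under pics/ and viewed, at most 10 in all, crops included, and the job is handed in when it is done.

Besides the shell and the picture viewer there is one more tool, called after "Call:" as name([rows], argument=value, ...), one row to a line, values as JSON. carry_out: Moves the arm, as the interface text tells. Its arguments: {"type":"object","properties":{"rows":{"type":"array"},"grip":{"type":"number"}},"required":["rows"]}

```bash
mkdir -p pics
python3 - <<'E'
from plant import telemetry, viewer
import cv2, numpy as np
np.set_printoptions(precision=4,suppress=True)
for n in("top","side"):
    cv2.imwrite(f"pics/{n}0.png",viewer.snapshot(n)[:,:,::-1]); c=viewer.camera_info(n); print(n,c["intrinsics"],c["extrinsics"])
print(viewer.camera_info("wrist")); print(telemetry.get_obs())
E
```

```text
top [[406.6275   0.     317.0188]
 [  0.     406.6275 197.503 ]
 [  0.       0.       1.    ]] [[ 0.0074 -0.9916  0.1292  0.3835]
 [-0.9999 -0.0082 -0.0059  0.002 ]
 [ 0.0069 -0.1292 -0.9916  1.3281]
 [ 0.      0.      0.      1.    ]]
side [[420.7216   0.     325.4128]
 [  0.     420.7216 198.1624]
 [  0.       0.       1.    ]] [[ 0.8408 -0.3105  0.4435  0.1255]
 [-0.5411 -0.4565  0.7062 -0.6975]
 [-0.0168 -0.8338 -0.5518  0.6191]
 [ 0.      0.      0.      1.    ]]
{'intrinsics': array([[348.4423,   0.    , 320.9443],
       [  0.    , 348.4423, 195.1188],
       [  0.    ,   0.    ,   1.    ]]), 'tool_from_camera': array([[ 0.0003, -0.957 , -0.29  ,  0.0787],
       [ 1.    ,  0.0006, -0.0007, -0.0003],
       [ 0.0008, -0.29  ,  0.957 , -0.1826],
       [ 0.    ,  0.    ,  0.    ,  1.    ]])}
{'clock': 0.1, 'joint_pos': array([ 58.3338,  20.5888,   0.6391,  -0.0183, -70.1346, -16.5061]), 'qvel': array([-0.012 , -0.057 ,  0.1501,  0.1404, -0.0105,  0.128 ]), 'tau': array([ -0.0013, -58.4164,  29.3749,   7.0156,   0.0102,  -0.    ]), 'tool_pos': array([0.5027, 0.4498, 0.2003]), 'orientation': array([179.9142,  -0.0074, -48.1785]), 'force': array([-0.2025,  0.7278,  0.7311]), 'moment': array([ 0.0042, -0.0022, -0.0384]), 'gripper_force': 0.0, 'opening': 0.08774988818309269}
```

View pics/top0.png

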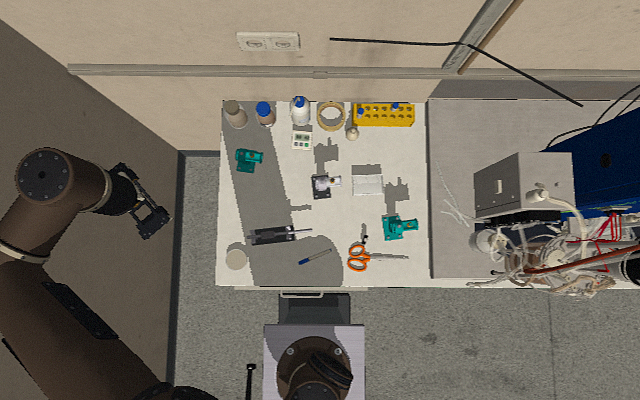

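View pics/side0.png

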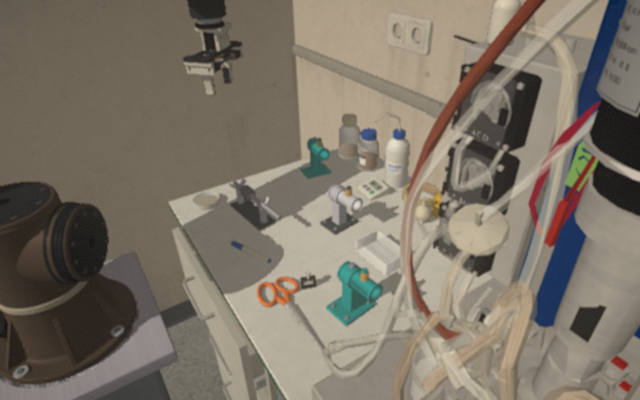

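The top view shows the bench, about 0.5 m wide.
- Stand candidates: the grey/clear one at (325,185), and turquoise look-alikes at (248,160) and (398,227). I choose the grey one.
- Tray: clear/white at (367,180). The petri dish at (236,257) is round, so it isn't the tray.
- Rod: in the dark rest at (275,234), tip at about (312,230). The marker at (315,256) is blue, so it isn't the rod.

I'll check these in one close crop.

Run:
```python
import cv2
a=cv2.imread("pics/top0.png")[125:265,225:425]
cv2.imwrite("pics/top0c.png",cv2.resize(a,None,fx=4,fy=4,interpolation=cv2.INTER_CUBIC))
```

```text
(no output)
```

View pics/top0c.png

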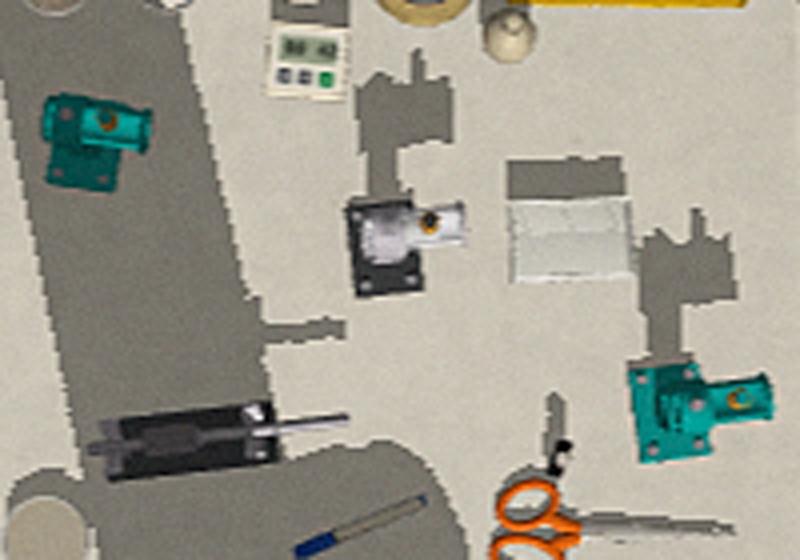

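The crop confirms it. The grey stand's base plate is at crop (347–424, 200–297) and its outlet at (467,224). The tray corners are about (508,202), (630,198), (632,272) and (512,283). The rod's handle is at (170,438), tip at (348,418) and stub end at (88,449).

```bash
cat > h.py <<'E'
from plant import telemetry, viewer
import cv2, numpy as np
from scipy.spatial.transform import Rotation as Ro
np.set_printoptions(precision=4,suppress=True)
def T(o):
    M=np.eye(4); M[:3,:3]=Ro.from_euler("xyz",o["orientation"],degrees=True).as_matrix(); M[:3,3]=o["tool_pos"]; return M
def snap(n,f):
    o=telemetry.get_obs(); cv2.imwrite(f,viewer.snapshot(n)[:,:,::-1]); np.save(f+".npy",T(o)); return o
def cam(n,f=None):
    c=viewer.camera_info(n); return c["intrinsics"], (np.load(f+".npy")@c["tool_from_camera"] if n=="wrist" else c["extrinsics"])
def w(n,uv,z,f=None):
    K,E=cam(n,f); d=E[:3,:3]@np.linalg.inv(K)@np.array([*uv,1.]); return E[:3,3]+d*(z-E[2,3])/d[2]
def px(n,p,f=None):
    K,E=cam(n,f); q=K@(E[:3,:3].T@(np.asarray(p)-E[:3,3])); return q[:2]/q[2]
def goal(p,yaw,base=None,rp=(180,0)):
    """shift/turn in tool axes from the commanded pose (base=(p,yaw)) or measured"""
    A=T(telemetry.get_obs()) if base is None else base
    G=np.eye(4); G[:3,:3]=Ro.from_euler("xyz",[*rp,yaw],degrees=True).as_matrix(); G[:3,3]=p
    D=np.linalg.inv(A)@G; return np.r_[D[:3,3],Ro.from_matrix(D[:3,:3]).as_rotvec()]
def pose(p,yaw):
    G=np.eye(4); G[:3,:3]=Ro.from_euler("xyz",[180,0,yaw],degrees=True).as_matrix(); G[:3,3]=p; return G
E
python3 - <<'E'
from h import *
c=lambda x,y:(225+x/4,125+y/4)
for n,p,z in [("plate",(347,203),.008),("plate",(413,202),.008),("plate",(424,290),.008),("plate",(357,297),.008),("outlet",(467,224),.085),("plunger",(429,221),.122),
 ("tray",(508,202),.03),("tray",(630,198),.03),("tray",(632,272),.03),("tray",(512,283),.03),("handle",(170,438),.06),("tip",(348,418),.06),("stub",(88,449),.06),
 ("timer",(268,25),.025),("tur1",(45,95),.1),("tur1",(150,130),.1),("tur2",(635,365),.01),("tur2",(772,390),.1),("bulb",(510,35),.06),("scis",(540,480),0),("clamp",(560,455),.03),("marker",(425,498),.01),("marker",(298,552),.01),("petri",(45,545),.01)]:
    print(n,w("top",c(*p),z))
E
```

```text
plate [0.6277 0.0121 0.008 ]
plate [ 0.629  -0.0423  0.008 ]
plate [ 0.5559 -0.0516  0.008 ]
plate [0.5497 0.0032 0.008 ]
outlet [ 0.5978 -0.0817  0.085 ]
plunger [ 0.5934 -0.0506  0.122 ]
tray [ 0.6256 -0.1187  0.03  ]
tray [ 0.6298 -0.2178  0.03  ]
tray [ 0.5691 -0.2186  0.03  ]
tray [ 0.5594 -0.1216  0.03  ]
handle [0.4316 0.1474 0.06  ]
tip [0.4482 0.0093 0.06  ]
stub [0.4226 0.2107 0.06  ]
timer [0.7732 0.0785 0.025 ]
tur1 [0.6934 0.2454 0.1   ]
tur1 [0.6665 0.1637 0.1   ]
tur2 [ 0.4956 -0.2234  0.01  ]
tur2 [ 0.4698 -0.3115  0.1   ]
bulb [ 0.7563 -0.118   0.06  ]
scis [ 0.4022 -0.1466  0.    ]
clamp [ 0.4217 -0.1593  0.03  ]
marker [ 0.387  -0.0528  0.01  ]
marker [0.3434 0.0487 0.01  ]
petri [0.3475 0.2511 0.01  ]
```

```bash
python3 -c "
from h import *
a=goal([.53,.04,.29],-82.5); print(a,a/8)"
```

```text
[ 0.3237  0.253  -0.0893  0.0014 -0.0006  0.599 ] [ 0.0405  0.0316 -0.0112  0.0002 -0.0001  0.0749]
```

Call:
carry_out([
  [0.04, 0.032, -0.011, 0, 0, 0.075],
  [0.081, 0.063, -0.022, 0, 0, 0.15],
  [0.121, 0.095, -0.034, 0, 0, 0.225],
  [0.162, 0.126, -0.045, 0, 0, 0.3],
  [0.202, 0.158, -0.056, 0, 0, 0.375],
  [0.243, 0.19, -0.067, 0, 0, 0.45],
  [0.283, 0.221, -0.078, 0, 0, 0.525],
  [0.324, 0.253, -0.089, 0, 0, 0.599],
], grip=1)

```text
clock: 1.1
tool_pos: [0.5301, 0.0383, 0.2903]
orientation: [180.0, 0.0, -82.6]
force: [1.4, 0.5, 0.0]
opening: 0.0875
gripper_force: 0.0
```

Run:
```python
from h import *
o=snap("wrist","pics/w1.png"); print(o["tool_pos"],o["orientation"],o["qvel"])
a=cv2.imread("pics/w1.png"); cv2.imwrite("pics/w1b.png",cv2.resize(a,(800,500),interpolation=cv2.INTER_CUBIC))
```

```text
[0.5301 0.0383 0.2903] [179.9836   0.004  -82.6207] [-43.8422  -3.9059   6.7521  -0.0764 -10.676    9.899 ]
```

View pics/w1b.png

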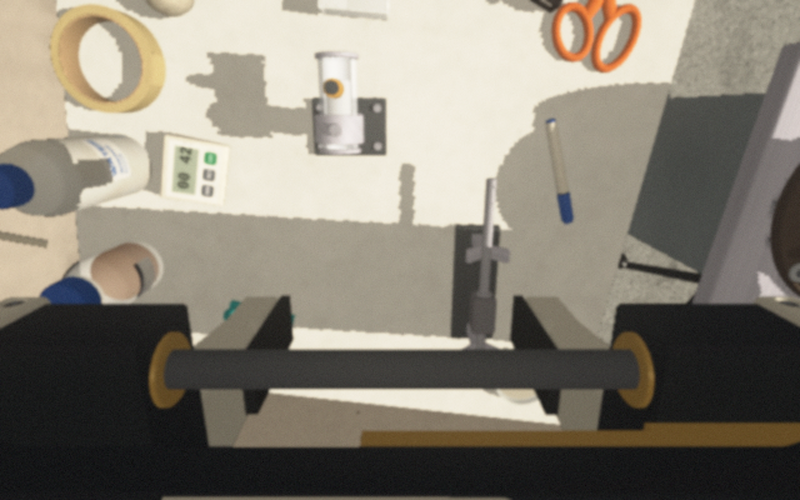

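The wrist view shows the stand: plate corners at (312,98), (387,97), (386,155) and (316,153), outlet ring at (336,54), plunger at (333,88). The rod tip is at (491,180) with the handle at about (482,313), and the timer is at (195,168).

Run:
```python
from h import *
f="pics/w1.png"
for n,p,z in [("plTL",(312,98),.008),("plTR",(387,97),.008),("plBR",(386,155),.008),("plBL",(316,153),.008),("outletTopRing",(336,50),.1035),("plunger",(333,88),.122),("tip",(491,180),.062),("shaft",(486,245),.06),("handle front",(482,297),.072),("handle back",(480,342),.072)]:
    print(n,w("wrist",(p[0]*.8,p[1]*.8),z,f))
print(goal([.602,-.204,.20],-86))
```

```text
plTL [ 0.632 -0.041  0.008]
plTR [ 0.5568 -0.0517  0.008 ]
plBR [0.551  0.0058 0.008 ]
plBL [0.624  0.0132 0.008 ]
outletTopRing [ 0.5971 -0.0786  0.1035]
plunger [ 0.5943 -0.0499  0.122 ]
tip [0.4487 0.0108 0.062 ]
shaft [0.441  0.0752 0.06  ]
handle front [0.4378 0.1258 0.072 ]
handle back [0.4307 0.1758 0.072 ]
[ 0.2449 -0.0416  0.0925 -0.0012 -0.0013  0.0537]
```

Call:
carry_out([
  [0.049, -0.008, 0.018, 0, 0, 0.011],
  [0.098, -0.017, 0.037, 0, 0, 0.022],
  [0.147, -0.025, 0.055, 0, 0, 0.032],
  [0.196, -0.033, 0.074, 0, 0, 0.043],
  [0.245, -0.042, 0.092, 0, 0, 0.054],
  [0.245, -0.042, 0.092, 0, 0, 0.054],
])

```text
clock: 1.9
tool_pos: [0.6031, -0.2002, 0.1949]
orientation: [179.7, 0.0, -85.8]
force: [-0.7, 0.7, -0.7]
opening: 0.0874
gripper_force: 0.0
```

Run:
```python
from h import *
o=snap("wrist","pics/w2.png"); print(o["tool_pos"],o["orientation"],o["qvel"])
a=cv2.imread("pics/w2.png"); cv2.imwrite("pics/w2b.png",cv2.resize(a,(800,500),interpolation=cv2.INTER_CUBIC))
```

```text
[ 0.6031 -0.2002  0.1949] [179.7108   0.0409 -85.8182] [ 2.7486 -2.5814 -0.0866 -0.1403 -0.8109 -1.7418]
```

View pics/w2b.png

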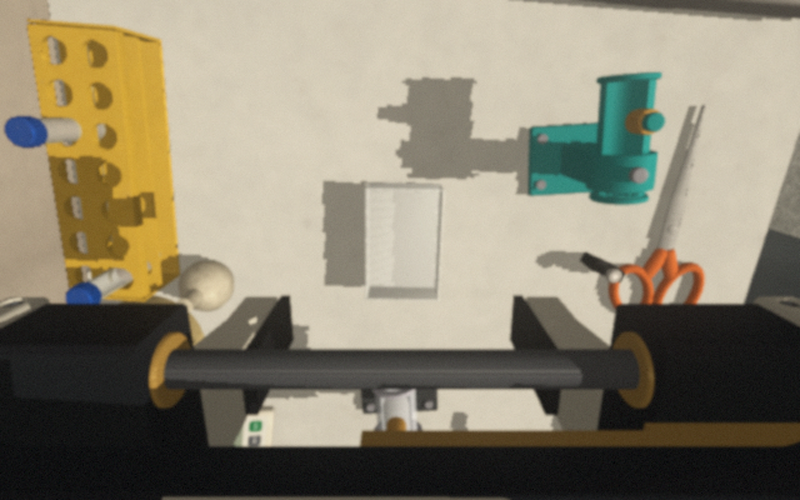

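The wrist view shows the tray: -y edge at image y about 184 (the foot, x 365..443) and +y rim at y about 298 (x 367..439).

Run:
```python
from h import *
f="pics/w2.png"
q={}
for n,p,z in [("TL0",(365,184),0),("TR0",(443,185),0),("BR",(439,299),.03),("BL",(367,298),.03)]:
    q[n]=w("wrist",(p[0]*.8,p[1]*.8),z,f); print(n,q[n])
# predicted outline for hypotheses
def corners(c,yaw):
    a=np.radians(yaw);R=np.array([[np.cos(a),-np.sin(a)],[np.sin(a),np.cos(a)]])
    return [(np.r_[c+R@np.array(s),z]) for z in(0,.03) for s in((-.032,-.049),(.032,-.049),(.032,.049),(-.032,.049))]
for yaw in(2,4):
    print(yaw,[list(np.round(px("wrist",p,f)/.8)) for p in corners(np.array([.5965,-.1695]),yaw)])
a=cv2.imread(f)[135:255,270:380]; cv2.imwrite("pics/w2c.png",cv2.resize(a,None,fx=5,fy=5,interpolation=cv2.INTER_CUBIC))
```

```text
TL0 [ 0.6354 -0.2161  0.    ]
TR0 [ 0.5676 -0.2201  0.    ]
BR [ 0.5644 -0.1257  0.03  ]
BL [ 0.6267 -0.1222  0.03  ]
2 [[np.float64(445.0), np.float64(186.0)], [np.float64(371.0), np.float64(183.0)], [np.float64(369.0), np.float64(288.0)], [np.float64(437.0), np.float64(290.0)], [np.float64(448.0), np.float64(192.0)], [np.float64(369.0), np.float64(189.0)], [np.float64(367.0), np.float64(301.0)], [np.float64(440.0), np.float64(303.0)]]
4 [[np.float64(443.0), np.float64(184.0)], [np.float64(369.0), np.float64(184.0)], [np.float64(371.0), np.float64(289.0)], [np.float64(439.0), np.float64(289.0)], [np.float64(446.0), np.float64(190.0)], [np.float64(367.0), np.float64(190.0)], [np.float64(369.0), np.float64(302.0)], [np.float64(442.0), np.float64(302.0)]]
```

View pics/w2c.png

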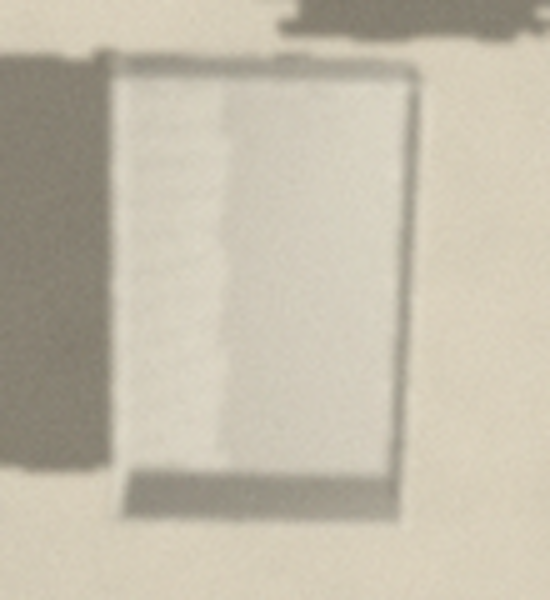

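```bash
python3 -c "
from h import *
print(telemetry.get_obs()['tool_pos'],goal([.600,-.208,.008],-86.5))"
```

```text
[ 0.6034 -0.1989  0.1961] [0.0089 0.0034 0.1882 0.0034 0.0005 0.0131]
```

Call:
carry_out([
  [0.004, 0.002, 0.05, 0, 0, 0.006],
  [0.009, 0.003, 0.1, 0, 0, 0.012],
  [0.009, 0.003, 0.15, 0, 0, 0.012],
  [0.009, 0.003, 0.175, 0, 0, 0.012],
  [0.009, 0.003, 0.186, 0, 0, 0.012],
  [0.009, 0.003, 0.186, 0, 0, 0.012],
])

```text
clock: 2.7
tool_pos: [0.6021, -0.2061, 0.0125]
orientation: [180.0, -0.0, -86.2]
force: [-0.2, -0.2, 1.1]
opening: 0.0879
gripper_force: 0.0
```

Call:
carry_out([
  [0, 0, 0, 0, 0, 0],
  [0, 0, 0, 0, 0, 0],
  [0, 0, 0, 0, 0, 0],
  [0, 0, 0, 0, 0, 0],
  [0, 0, 0, 0, 0, 0],
  [0, 0, 0, 0, 0, 0],
], grip=-0.2)

```text
clock: 3.45
tool_pos: [0.6019, -0.2067, 0.0121]
orientation: [180.0, -0.0, -86.3]
force: [0.5, -0.2, 0.8]
opening: 0.0363
gripper_force: 0.0
```

```bash
python3 -c "
from h import *
import math
o=telemetry.get_obs();print(o)
y=7.3;a=math.radians(y);s=.085
p=[.5938+s*math.sin(a),-.0465-s*math.cos(a),o['tool_pos'][2]]
print(p,goal(p,y-90))"
```

```text
{'clock': 3.45, 'joint_pos': array([ -1.4131,  26.8203, -16.8475,   0.0008, -46.3347,   5.133 ]), 'qvel': array([ 0.0488,  0.0452, -0.0382,  0.1277,  0.0721,  0.1174]), 'tau': array([ -0.0047, -59.822 ,  22.6022,   5.3797,   0.0425,  -0.0003]), 'tool_pos': array([ 0.6019, -0.2067,  0.0121]), 'orientation': array([179.9975,  -0.0003, -86.2795]), 'force': array([ 0.5232, -0.2406,  0.8189]), 'moment': array([ 0.0397, -0.0498,  0.0011]), 'gripper_force': 0.0, 'opening': 0.036332324075540726}
[0.6046004917311147, -0.1308110276201525, np.float64(0.012139369845748538)] [-0.0756 -0.0077 -0.      0.     -0.     -0.0625]
```

Run:
```python
from h import *
o=snap("wrist","pics/w3.png"); snap("top","pics/t3.png"); snap("side","pics/s3.png")
a=cv2.imread("pics/w3.png"); b=cv2.imread("pics/t3.png")[140:220,300:420]; c=cv2.imread("pics/s3.png")[180:320,290:460]
out=np.zeros((600,800,3),np.uint8); out[:250,:400]=cv2.resize(a,(400,250)); out[:267,400:]=cv2.resize(b,(400,267)); out[270:600,:400]=cv2.resize(c,(400,330))
cv2.imwrite("pics/m3.png",out)
```

```text
(no output)
```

View pics/m3.png

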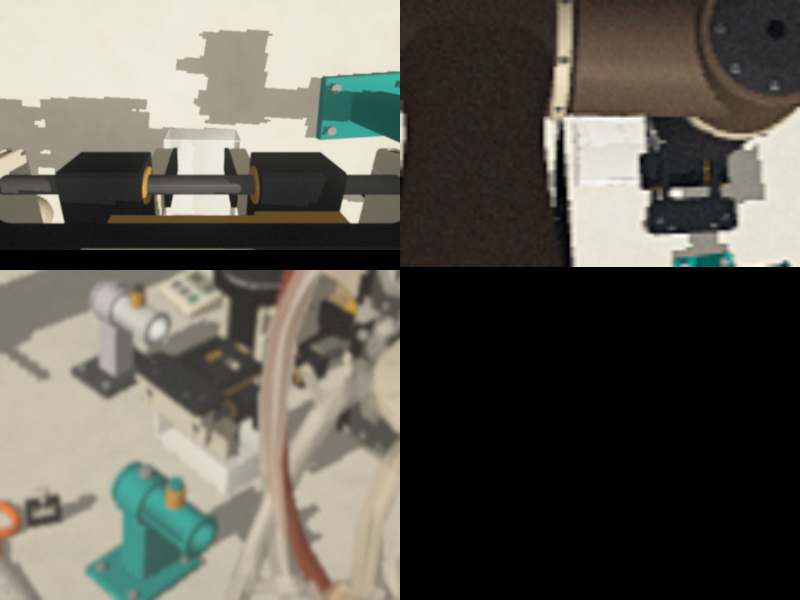

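The mixed view shows the fingers apparently narrower than the tray (panel: tray -y end x 163..243, finger inner faces at x 175 and 225). I need numbers for this.

Run:
```python
from h import *
f="pics/w3.png"
for p in[(163,130),(243,130),(163,137),(240,137)]:
    print(p,w("wrist",(p[0]*1.6,p[1]*1.6),0,f)[:2],w("wrist",(p[0]*1.6,p[1]*1.6),.03,f)[:2])
A=np.load(f+".npy")
for s in(-.018,.018,-.044,.044):
    print(s,px("wrist",(A@[0,s,0,1])[:3],f),px("wrist",(A@[0,s,-.019,1])[:3],f))
a=cv2.imread(f)[170:370,180:460]; cv2.imwrite("pics/w3c.png",cv2.resize(a,(784,560),interpolation=cv2.INTER_CUBIC))
```

```text
(163, 130) [ 0.6384 -0.2157] [ 0.6336 -0.2264]
(243, 130) [ 0.563  -0.2207] [ 0.5698 -0.2306]
(163, 137) [ 0.6383 -0.2087] [ 0.6335 -0.2204]
(240, 137) [ 0.565  -0.2135] [ 0.5715 -0.2245]
-0.018 [289.8354 234.0032] [286.6525 248.6645]
0.018 [353.3269 234.0431] [356.5787 248.7105]
-0.044 [243.9903 233.9743] [236.1623 248.6312]
0.044 [399.1918 234.072 ] [407.0931 248.7438]
```

View pics/w3c.png

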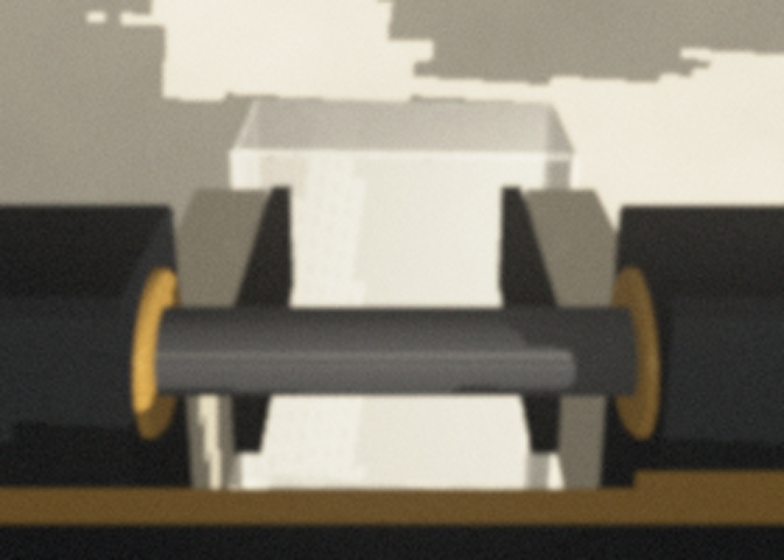

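The crop shows the finger tips at crop (290,187) and (500,187), in front of the tray walls, with no grip force. I'll compute the real tip height in the tool frame.

Run:
```python
from h import *
f="pics/w3.png"; A=np.load(f+".npy")
for x in(.0095,0,-.0095):
  for z in(0,-.01,-.02,-.03): print(x,z,[px("wrist",(A@[x,s,z,1])[:3],f) for s in(-.018,.018)])
print("observed tips", 180+290/2.8,180+500/2.8,170+187/2.8)
a=np.radians(3.5);R=np.array([[np.cos(a),-np.sin(a)],[np.sin(a),np.cos(a)]])
for y in(-.049,-.036,0,.03):
  print(y,[px("wrist",np.r_[np.array([.598,-.172])+R@[s,y],.03],f) for s in(.032,-.032)])
```

```text
0.0095 0 [array([289.4003, 218.2958]), array([353.7913, 218.3344])]
0.0095 -0.01 [array([287.7555, 224.9572]), array([355.4727, 224.9987])]
0.0095 -0.02 [array([285.9316, 232.3443]), array([357.3373, 232.389 ])]
0.0095 -0.03 [array([283.8976, 240.5824]), array([359.4167, 240.6309])]
0 0 [array([289.8354, 234.0032]), array([353.3269, 234.0431])]
0 -0.01 [array([288.2369, 241.3662]), array([354.96  , 241.4092])]
0 -0.02 [array([286.467 , 249.5189]), array([356.7683, 249.5653])]
0 -0.03 [array([284.4966, 258.5955]), array([358.7815, 258.6458])]
-0.0095 0 [array([290.2585, 249.2777]), array([352.8753, 249.319 ])]
-0.0095 -0.01 [array([288.7044, 257.3004]), array([354.4621, 257.3448])]
-0.0095 -0.02 [array([286.9862, 266.1703]), array([356.2166, 266.2183])]
-0.0095 -0.03 [array([285.0763, 276.0293]), array([358.1666, 276.0814])]
observed tips 283.57142857142856 358.57142857142856 236.78571428571428
-0.049 [array([261.9394, 222.0045]), array([388.373 , 222.5337])]
-0.036 [array([263.0714, 245.5021]), array([386.8546, 246.0163])]
0 [array([265.972 , 305.7125]), array([382.9637, 306.1889])]
0.03 [array([268.1567, 351.061 ]), array([380.0332, 351.5097])]
```

The pixels fit finger tips about 27 mm behind the TCP. The fingers therefore closed above the tray rim and touched nothing. I'll open and go down in careful steps while watching the force.

Call:
carry_out([
  [0, 0.002, 0, 0, 0, 0],
  [0, 0.002, 0, 0, 0, 0],
  [0, 0.002, 0, 0, 0, 0],
  [0, 0.002, 0, 0, 0, 0],
  [0, 0.002, 0.004, 0, 0, 0],
  [0, 0.002, 0.008, 0, 0, 0],
  [0, 0.002, 0.011, 0, 0, 0],
  [0, 0.002, 0.011, 0, 0, 0],
], grip=1)

```text
clock: 4.6
tool_pos: [0.5996, -0.2068, 0.0007]
orientation: [180.0, 0.0, -86.3]
force: [-0.3, 0.4, 0.1]
opening: 0.0878
gripper_force: 0.0
```

Call:
carry_out([
  [0, 0, 0.003, 0, 0, 0],
  [0, 0, 0.006, 0, 0, 0],
  [0, 0, 0.006, 0, 0, 0],
])

```text
clock: 4.97
tool_pos: [0.5996, -0.2068, -0.0052]
orientation: [180.0, 0.0, -86.3]
force: [-0.3, -0.2, 0.4]
opening: 0.088
gripper_force: 0.0
```

Call:
carry_out([
  [0, 0, 0.003, 0, 0, 0],
  [0, 0, 0.006, 0, 0, 0],
  [0, 0, 0.008, 0, 0, 0],
  [0, 0, 0.008, 0, 0, 0],
])

```text
clock: 5.48
tool_pos: [0.5997, -0.2068, -0.0131]
orientation: [180.0, 0.0, -86.3]
force: [0.1, -1.0, 0.1]
opening: 0.0875
gripper_force: 0.0
```

Call:
carry_out([
  [0, 0, 0, 0, 0, 0],
  [0, 0, 0, 0, 0, 0],
  [0, 0, 0, 0, 0, 0],
  [0, 0, 0, 0, 0, 0],
  [0, 0, 0, 0, 0, 0],
], grip=0.3)

```text
clock: 6.1
tool_pos: [0.6, -0.2068, -0.0127]
orientation: [-180.0, -0.0, -86.3]
force: [0.8, -0.1, 0.5]
opening: 0.0643
gripper_force: 29.9
```

Gripped at 64 mm. Now slide.

```bash
python3 -c "
from h import *
import math
o=telemetry.get_obs();y=7.3;a=math.radians(y)
for s in (.092,.084,.080):
  p=[.5938+s*math.sin(a),-.0465-s*math.cos(a),o['tool_pos'][2]]
  print(s,p,goal(p,y-90))"
```

```text
0.092 [0.6054899439913243, -0.1377542887182827, np.float64(-0.012709339292122222)] [-0.0686 -0.01   -0.     -0.0002 -0.0001 -0.0624]
0.084 [0.6044734271225134, -0.1298191331775625, np.float64(-0.012709339292122222)] [-0.0765 -0.0095 -0.     -0.0002 -0.0001 -0.0624]
0.08 [0.603965168688108, -0.1258515554072024, np.float64(-0.012709339292122222)] [-0.0805 -0.0092 -0.     -0.0002 -0.0001 -0.0624]
```

Call:
carry_out([
  [-0.012, -0.002, 0, 0, 0, -0.011],
  [-0.026, -0.004, 0, 0, 0, -0.024],
  [-0.04, -0.006, 0, 0, 0, -0.037],
  [-0.054, -0.008, 0, 0, 0, -0.05],
  [-0.064, -0.01, 0, 0, 0, -0.062],
  [-0.069, -0.01, 0, 0, 0, -0.062],
  [-0.069, -0.01, 0, 0, 0, -0.062],
])

```text
clock: 6.98
tool_pos: [0.6056, -0.1367, -0.0127]
orientation: [-180.0, 0.0, -82.7]
force: [-0.2, 2.1, 1.4]
opening: 0.0642
gripper_force: 29.9
```

Call:
carry_out([
  [-0.002, 0, 0, 0, 0, 0],
  [-0.004, 0, 0, 0, 0, 0],
  [-0.006, 0, 0, 0, 0, 0],
  [-0.006, 0, 0, 0, 0, 0],
])

```text
clock: 7.48
tool_pos: [0.6047, -0.1317, -0.0128]
orientation: [-180.0, -0.0, -82.7]
force: [0.3, -3.5, 1.8]
opening: 0.0645
gripper_force: 29.9
```

Call:
carry_out([
  [-0.001, 0, 0, 0, 0, 0],
  [-0.002, 0, 0, 0, 0, 0],
  [-0.002, 0, 0, 0, 0, 0],
])

```text
clock: 7.85
tool_pos: [0.6048, -0.1314, -0.0124]
orientation: [-180.0, -0.1, -82.7]
force: [2.5, -13.4, 1.9]
opening: 0.0645
gripper_force: 29.8
```

The tray is against the plate, with 13 N contact and no further travel. Next I release it, lift, and go over the rod. The visible fingers put the true tips about 25 mm behind the reported TCP and the body at -91 mm, so I'll use those offsets.

Call:
carry_out([
  [0, 0, 0, 0, 0, 0],
  [0, 0, 0, 0, 0, 0],
  [0, 0, 0, 0, 0, 0],
  [0, 0, 0, 0, 0, 0],
  [0.001, 0, -0.03, 0, 0, 0],
  [0.001, 0, -0.08, 0, 0, 0],
  [0.001, 0, -0.135, 0, 0, 0],
  [0.001, 0, -0.19, 0, 0, 0],
], grip=1)

```text
clock: 8.85
tool_pos: [0.6041, -0.1301, 0.1789]
orientation: [180.0, 0.0, -82.7]
force: [0.8, -0.5, -0.5]
opening: 0.0877
gripper_force: 0.0
```

```bash
python3 -c "
from h import *
print(telemetry.get_obs()['tool_pos'],goal([.431,.150,.165],-82.8))"
```

```text
[ 0.6041 -0.1301  0.1789] [-0.2999  0.1362  0.014   0.0001  0.0001  0.0016]
```

Call:
carry_out([
  [-0.05, 0.023, 0, 0, 0, 0],
  [-0.1, 0.045, 0, 0, 0, 0],
  [-0.15, 0.068, 0.005, 0, 0, 0],
  [-0.2, 0.091, 0.01, 0, 0, 0],
  [-0.25, 0.114, 0.014, 0, 0, 0.002],
  [-0.3, 0.136, 0.014, 0, 0, 0.002],
  [-0.3, 0.136, 0.014, 0, 0, 0.002],
])

```text
clock: 9.72
tool_pos: [0.4301, 0.1528, 0.1636]
orientation: [-180.0, 0.1, -82.5]
force: [0.8, 0.0, 0.2]
opening: 0.0878
gripper_force: 0.0
```

Run:
```python
from h import *
o=snap("wrist","pics/w4.png"); snap("top","pics/t4.png"); print(o["tool_pos"],o["orientation"])
a=cv2.imread("pics/w4.png"); b=cv2.imread("pics/t4.png")[150:215,295:385]
out=np.zeros((600,800,3),np.uint8); out[:250,400:]=cv2.resize(a,(400,250)); out[:289,:400]=cv2.resize(b,(400,289),interpolation=cv2.INTER_CUBIC); out[300:]=cv2.resize(a[120:270,120:520],(800,300),interpolation=cv2.INTER_CUBIC)
cv2.imwrite("pics/m4.png",out)
```

```text
[0.4301 0.1528 0.1636] [-179.9557    0.0602  -82.5375]
```

View pics/m4.png

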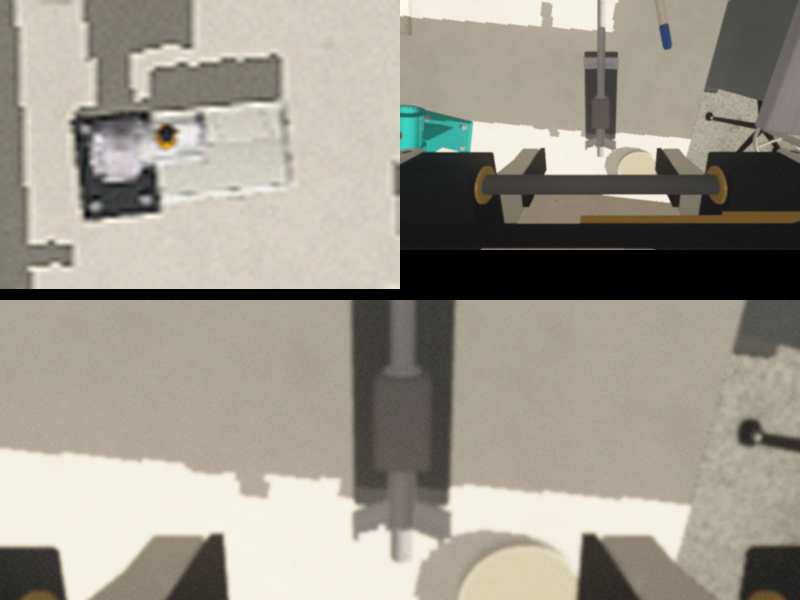

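The tray sits square against the plate under the outlet (left panel). The rod handle is at panel (375–431, 372–470), centred on the gripper axis and parallel to it.

Run:
```python
from h import *
f="pics/w4.png"
P=lambda x,y:(120+x/2,120+(y-300)/2)
for n,p,z in[("front",(403,372),.072),("back",(403,470),.072),("stubend",(402,562),.06),("shaft",(402,305),.06)]: print(n,w("wrist",P(*p),z,f))
print(telemetry.get_obs()['tool_pos'])
for p in([.431,.1505,.10],[.431,.1505,.018]): print(goal(p,-82.7))
```

```text
front [0.4338 0.1253 0.072 ]
back [0.4284 0.1661 0.072 ]
stubend [0.4226 0.2135 0.06  ]
shaft [0.4374 0.1005 0.06  ]
[0.4312 0.1507 0.1634]
[ 0.0002  0.0003  0.0634 -0.0003  0.0003 -0.    ]
[ 0.0002  0.0003  0.1454 -0.0003  0.0003 -0.    ]
```

Call:
carry_out([
  [0.002, 0, 0.04, 0, 0, 0],
  [0.002, 0, 0.08, 0, 0, 0],
  [0.002, 0, 0.115, 0, 0, 0],
  [0.002, 0, 0.135, 0, 0, 0],
  [0.002, 0, 0.145, 0, 0, 0],
  [0.002, 0, 0.145, 0, 0, 0],
])

```text
clock: 10.58
tool_pos: [0.432, 0.1472, 0.0178]
orientation: [179.9, -0.0, -82.9]
force: [-0.1, -0.3, 0.5]
opening: 0.0876
gripper_force: 0.0
```

Call:
carry_out([
  [0, 0, 0, 0, 0, 0],
  [0, 0, 0, 0, 0, 0],
  [0, 0, 0, 0, 0, 0],
  [0, 0, 0, 0, 0, 0],
  [0, 0, 0, 0, 0, 0],
  [0, 0, 0, 0, 0, 0],
  [0, 0, 0, 0, 0, 0],
  [0, 0, 0, 0, 0, 0],
], grip=-1)

```text
clock: 11.58
tool_pos: [0.4311, 0.1477, 0.018]
orientation: [179.9, -0.0, -82.9]
force: [-4.3, 1.3, 2.8]
opening: 0.0236
gripper_force: 30.0
```

Run:
```python
from h import *
print(telemetry.get_obs())
```

```text
{'clock': 11.575, 'joint_pos': array([ 43.7771,  12.3113, -39.6346,  -0.0394, -38.13  , -36.6082]), 'qvel': array([-0.0386, -0.0466, -0.0993, -0.0471, -0.0485,  0.0518]), 'tau': array([ -0.9925, -35.9098,  20.3492,   5.53  ,   0.9789,   0.0587]), 'tool_pos': array([0.4311, 0.1477, 0.018 ]), 'orientation': array([179.9245,  -0.0258, -82.8621]), 'force': array([-4.2613,  1.2769,  2.8051]), 'moment': array([ 0.3148,  1.6121, -0.0461]), 'gripper_force': 30.001352727413177, 'opening': 0.023554612870850266}
```

Call:
carry_out([
  [0, 0, -0.01, 0, 0, 0],
  [0, 0, -0.03, 0, 0, 0],
  [0, 0, -0.05, 0, 0, 0],
  [0, 0, -0.065, 0, 0, 0],
  [0, 0, -0.065, 0, 0, 0],
])

```text
clock: 12.2
tool_pos: [0.4329, 0.1488, 0.0846]
orientation: [-179.8, 0.1, -82.8]
force: [-0.4, 0.1, -1.8]
opening: 0.0238
gripper_force: 30.0
```

Run:
```python
from h import *
o=telemetry.get_obs();print(o["tool_pos"],o["orientation"],o["force"],o["moment"],o["opening"])
a=np.radians(7.3)
for s,z in((.208,.083),(.208,.041),(.19,.041)):
    print(s,goal([.5938-s*np.sin(a),-.0465+s*np.cos(a),z],-82.7))
```

```text
[0.4329 0.1488 0.0846] [-179.8302    0.1016  -82.8277] [-0.3644  0.081  -1.8404] [ 0.0357  0.0194 -0.071 ] 0.023752916086058836
0.208 [ 0.0058 -0.1348  0.002  -0.003   0.0018 -0.0022]
0.208 [ 0.0059 -0.1347  0.044  -0.003   0.0018 -0.0022]
0.19 [ 0.0239 -0.1347  0.044  -0.003   0.0018 -0.0022]
```

Call:
carry_out([
  [0, -0.04, 0, 0, 0, 0],
  [0.002, -0.085, 0, 0, 0, 0],
  [0.004, -0.12, 0, 0, 0, 0],
  [0.004, -0.135, 0, 0, 0, 0],
  [0.004, -0.135, 0.02, 0, 0, 0],
  [0.004, -0.135, 0.038, 0, 0, 0],
  [0.004, -0.135, 0.044, 0, 0, 0],
  [0.004, -0.135, 0.044, 0, 0, 0],
])

```text
clock: 13.2
tool_pos: [0.5659, 0.1608, 0.0389]
orientation: [180.0, -0.0, -82.8]
force: [0.6, 0.1, -1.6]
opening: 0.0242
gripper_force: 30.0
```

Run:
```python
from h import *
o=snap("wrist","pics/w5.png");snap("side","pics/s5.png"); print(o["tool_pos"],o["orientation"],o["force"])
a=cv2.imread("pics/w5.png")[0:120,240:440]; b=cv2.imread("pics/s5.png")[170:240,280:400]
out=np.zeros((600,800,3),np.uint8); out[:360,:600]=cv2.resize(a,(600,360),interpolation=cv2.INTER_CUBIC)
out[362:599,:406]=cv2.resize(b,(406,237),interpolation=cv2.INTER_CUBIC); cv2.imwrite("pics/m5.png",out)
```

```text
[0.5659 0.1608 0.0389] [179.9552  -0.0268 -82.8252] [ 0.6115  0.0922 -1.6155]
```

View pics/m5.png

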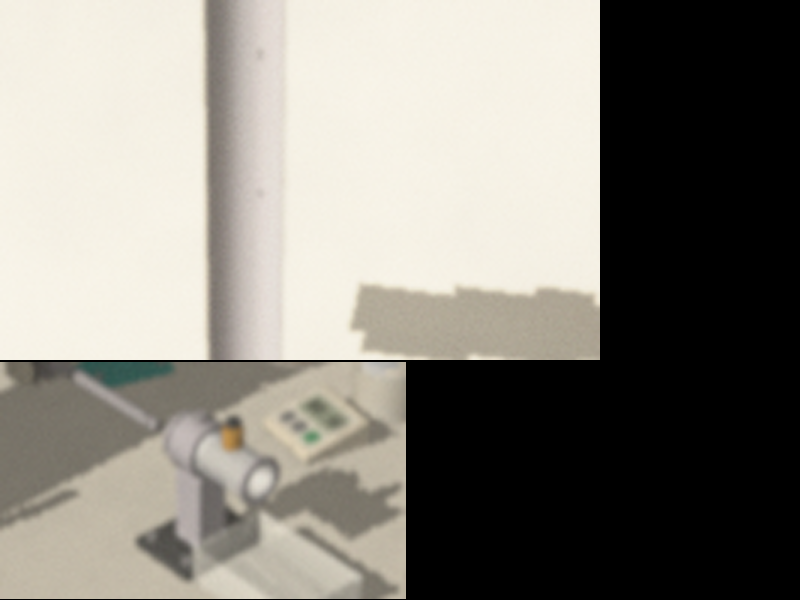

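The side view shows the rod tip at panel (157,425), just behind the inlet collar and roughly coaxial, with the shaft parallel to the tool x axis. I'll check the numbers.

Run:
```python
from h import *
f="pics/w5.png"; A=np.load(f+".npy")
print("tip pred side",px("side",(A@[.140,0,-.042,1])[:3]),"obs",280+157/3.383,170+63/3.383)
for dz in(-.045,-.042,-.039):
  for x in(.09,.07): # shaft width px at tool x
    print(dz,x,px("wrist",(A@[x,-.005,dz,1])[:3],f),px("wrist",(A@[x,.005,dz,1])[:3],f))
a=np.radians(7.3);o=np.array([.5938,-.0465]);d=np.array([np.cos(a),np.sin(a)]);n=np.array([-np.sin(a),np.cos(a)])
r=lambda p:(p[:2]-o)
for x in(0,.140):
  q=(A@[x,0,-.042,1])[:3]; print("stand coords",r(q)@d,r(q)@n,q[2])
def S(x,y,z): return np.r_[o+d*x+n*y,z]
print("side: inlet",px("side",S(0,.048,.085)),"outlet",px("side",S(0,-.032,.085)),"plunger top",px("side",S(0,-.004,.122)))
print("obs outlet",280+262/3.383,170+(478-362)/3.383,"plunger",280+233/3.383,170+(420-362)/3.383)
```

```text
tip pred side [327.3845 188.9975] obs 326.40851315400533 188.62252438663907
-0.045 0.09 [308.3564  56.7754] [335.5     56.7829]
-0.045 0.07 [308.8843 112.4611] [334.8528 112.4713]
-0.042 0.09 [308.6384  57.4878] [335.1883  57.4952]
-0.042 0.07 [309.1433 111.977 ] [334.5678 111.9869]
-0.039 0.09 [308.9083  58.1698] [334.89   58.177]
-0.039 0.07 [309.3917 111.5128] [334.2946 111.5224]
stand coords -0.0013201376624008797 0.20915129028445295 0.08091882607413461
stand coords -0.0016261144026921096 0.069151639975087 0.0809843355363951
side: inlet [333.6797 190.8928] outlet [357.1377 205.2717] plunger top [348.867 186.285]
obs outlet 357.4460537984038 204.2890925214307 plunger 348.8737806680461 187.14454626071534
```

Good: the tip is 1.6 mm off in x and 2 mm low. I correct that while entering.

Call:
carry_out([
  [0.003, -0.0015, -0.0015, 0, 0, 0],
  [0.008, -0.0015, -0.0015, 0, 0, 0],
  [0.013, -0.0015, -0.0015, 0, 0, 0],
  [0.018, -0.0015, -0.0015, 0, 0, 0],
  [0.023, -0.0015, -0.0015, 0, 0, 0],
  [0.028, -0.0015, -0.0015, 0, 0, 0],
  [0.033, -0.0015, -0.0015, 0, 0, 0],
])

```text
clock: 14.18
tool_pos: [0.5719, 0.128, 0.0406]
orientation: [180.0, -0.0, -82.8]
force: [-0.0, -0.4, -0.8]
opening: 0.0241
gripper_force: 30.0
```

```bash
cat > st.py <<'E'
from h import *
o=telemetry.get_obs();A=T(o)
a=np.radians(7.3);c=np.array([.5938,-.0465]);R=np.array([[np.cos(a),-np.sin(a)],[np.sin(a),np.cos(a)]])
for x in(0,.14):
  q=(A@[x,0,-.042,1])[:3]; print("stand",R.T@(q[:2]-c),q[2])
print(o["clock"],o["tool_pos"],o["orientation"],o["force"],o["moment"],o["opening"],R.T@o["force"][:2])
E
python3 st.py
```

```text
stand [0.0005 0.1758] 0.08262815398672847
stand [0.0001 0.0358] 0.08263085979032761
14.175 [0.5719 0.128  0.0406] [179.9978  -0.0011 -82.8386] [-0.0188 -0.3861 -0.8201] [0.0168 0.0234 0.0051] 0.024069495149492536 [-0.0677 -0.3806]
```

Call:
carry_out([
  [0.005, 0, 0, 0, 0, 0],
  [0.01, 0, 0, 0, 0, 0],
  [0.015, 0, 0, 0, 0, 0],
  [0.02, 0, 0, 0, 0, 0],
  [0.025, 0, 0, 0, 0, 0],
  [0.03, 0, 0, 0, 0, 0],
  [0.035, 0, 0, 0, 0, 0],
  [0.04, 0, 0, 0, 0, 0],
])

```text
clock: 15.18
tool_pos: [0.5773, 0.0898, 0.0408]
orientation: [-179.9, 0.1, -82.8]
force: [-0.8, 6.4, -2.1]
opening: 0.0239
gripper_force: 30.0
```

```bash
python3 st.py
```

```text
stand [0.0009 0.1372] 0.08279882558930553
stand [ 0.0006 -0.0028] 0.08256844850579856
15.175 [0.5773 0.0898 0.0408] [-179.9207    0.0943  -82.8269] [-0.7774  6.3516 -2.0629] [2.401  0.3791 0.0622] 0.023876467792465755 [0.0359 6.3989]
```

Call:
carry_out([
  [0.004, 0, 0, 0, 0, 0],
  [0.008, 0, 0, 0, 0, 0],
  [0.012, 0, 0, 0, 0, 0],
  [0.016, 0, 0, 0, 0, 0],
  [0.02, 0, 0, 0, 0, 0],
  [0.024, 0, 0, 0, 0, 0],
  [0.028, 0, 0, 0, 0, 0],
  [0.031, 0, 0, 0, 0, 0],
])

```text
clock: 16.18
tool_pos: [0.5808, 0.0576, 0.0407]
orientation: [180.0, -0.0, -82.8]
force: [-0.0, 0.3, -2.0]
opening: 0.0236
gripper_force: 30.0
```

```bash
python3 st.py
```

```text
stand [0.0003 0.1049] 0.08265903786757887
stand [-0.0001 -0.0351] 0.08265925757833414
16.175 [0.5808 0.0576 0.0407] [179.9997  -0.0001 -82.8426] [-0.0178  0.3101 -2.0021] [ 0.0354 -0.0149  0.0271] 0.023647736710578116 [0.0218 0.3099]
```

Call:
carry_out([
  [0.004, 0, 0, 0, 0, 0],
  [0.007, 0, 0, 0, 0, 0],
  [0.007, 0, 0, 0, 0, 0],
  [0.007, 0, 0, 0, 0, 0],
])

```text
clock: 16.68
tool_pos: [0.5816, 0.051, 0.0407]
orientation: [-180.0, 0.0, -82.8]
force: [0.0, -0.0, -1.6]
opening: 0.0235
gripper_force: 30.0
```

```bash
python3 st.py
python3 - <<'E'
from h import *
snap("side","pics/s6.png");snap("top","pics/t6.png")
a=np.radians(7.3);c=np.array([.5938,-.0465]);R=np.array([[np.cos(a),-np.sin(a)],[np.sin(a),np.cos(a)]])
S=lambda x,y,z:np.r_[c+R@[x,y],z]
for n,f0,f1 in(("side","pics/s5.png","pics/s6.png"),("top","pics/t4.png","pics/t6.png")):
    d=cv2.absdiff(cv2.imread(f0),cv2.imread(f1)).max(2); d=cv2.GaussianBlur(d,(3,3),0)
    poly=np.array([px(n,S(x,y,z)) for z in(0,.03) for x in(-.032,.032) for y in(-.098,0)],np.float32)
    h=cv2.convexHull(poly).astype(np.int32); m=np.zeros(d.shape,np.uint8); cv2.fillPoly(m,[h],255)
    k,l,s,ce=cv2.connectedComponentsWithStats(((d>12)&(m>0)).astype(np.uint8))
    for i in range(1,k):
        if s[i,4]>4: q=w(n,ce[i],.012)[:2]; print(n,s[i],ce[i],d[l==i].mean(),"stand xy",R.T@(q-c))
E
```

```text
stand [0.0003 0.0982] 0.0826807136028614
stand [-0.     -0.0418] 0.08267854648287307
16.675 [0.5816 0.051  0.0407] [-179.9978    0.0009  -82.8394] [ 0.0304 -0.0155 -1.6143] [ 0.0312 -0.0123 -0.0195] 0.02354742623808529 [ 0.0282 -0.0193]
side [359 232  16  13 147] [366.2993 237.8367] 26.979591836734695 stand xy [-0.0003 -0.0651]
top [328 171  34  25 593] [344.5885 183.7723] 19.838111298482293 stand xy [ 0.0011 -0.05  ]
```

The side difference shows a blob 16x13 px at stand (0,-65), inside the tray, so the plug has dropped. Now I withdraw.

Call:
carry_out([
  [-0.01, 0, 0, 0, 0, 0],
  [-0.025, 0, 0, 0, 0, 0],
  [-0.042, 0, 0, 0, 0, 0],
  [-0.06, 0, 0, 0, 0, 0],
  [-0.078, 0, 0, 0, 0, 0],
  [-0.096, 0, 0, 0, 0, 0],
  [-0.114, 0, 0, 0, 0, 0],
  [-0.114, 0, 0, 0, 0, 0],
])

```text
clock: 17.77
tool_pos: [0.5673, 0.1657, 0.0407]
orientation: [-180.0, 0.0, -82.7]
force: [0.2, -0.3, -1.0]
opening: 0.0239
gripper_force: 30.0
```

```bash
python3 st.py; python3 -c "
from h import *
print(goal([.4315,.1478,.083],-82.85),goal([.4315,.1478,.017],-82.85))"
```

```text
stand [0.0007 0.2138] 0.08267117810687041
stand [0.0006 0.0738] 0.08265723730987617
17.775 [0.5673 0.1657 0.0407] [-179.9851    0.0057  -82.7427] [ 0.1893 -0.3097 -1.0102] [-0.0046 -0.039   0.0722] 0.02385420131385511 [ 0.1484 -0.3313]
[ 0.0006  0.137  -0.0424 -0.0003  0.0001  0.0019] [ 0.0006  0.137   0.0236 -0.0003  0.0001  0.0019]
```

Call:
carry_out([
  [0, 0, -0.022, 0, 0, 0],
  [0, 0, -0.042, 0, 0, 0],
  [0, 0.03, -0.045, 0, 0, 0],
  [0, 0.07, -0.045, 0, 0, 0.002],
  [0, 0.105, -0.045, 0, 0, 0.002],
  [0, 0.13, -0.045, 0, 0, 0.002],
  [0.0005, 0.137, -0.045, 0, 0, 0.002],
  [0.0005, 0.137, -0.045, 0, 0, 0.002],
])

```text
clock: 18.77
tool_pos: [0.4319, 0.1467, 0.0861]
orientation: [-179.9, 0.0, -82.9]
force: [1.1, 0.3, -1.0]
opening: 0.0241
gripper_force: 30.0
```

```bash
python3 -c "
from h import *
o=telemetry.get_obs();print(o['tool_pos'],o['orientation'],o['force'],goal([.4313,.1478,.030],-82.85),goal([.4313,.1478,.018],-82.85))"
```

```text
[0.4319 0.1467 0.0861] [-179.9485    0.024   -82.9278] [ 1.1379  0.3039 -0.9972] [-0.0012  0.0005  0.0561 -0.0009  0.0004 -0.0014] [-0.0012  0.0005  0.0681 -0.0009  0.0004 -0.0014]
```

Call:
carry_out([
  [-0.001, 0.0005, 0.02, 0, 0, 0],
  [-0.001, 0.0005, 0.038, 0, 0, 0],
  [-0.001, 0.0005, 0.05, 0, 0, 0],
  [-0.001, 0.0005, 0.057, 0, 0, 0],
  [-0.001, 0.0005, 0.062, 0, 0, 0],
  [-0.001, 0.0005, 0.065, 0, 0, 0],
  [-0.001, 0.0005, 0.066, 0, 0, 0],
  [-0.001, 0.0005, 0.066, 0, 0, 0],
])

```text
clock: 19.77
tool_pos: [0.431, 0.1475, 0.0199]
orientation: [-180.0, 0.0, -82.9]
force: [-0.9, 0.5, -0.9]
opening: 0.0239
gripper_force: 30.0
```

```bash
python3 st.py
```

```text
stand [-0.1368  0.2131] 0.06187745054778745
stand [-0.1374  0.0731] 0.06184772415427626
19.775 [0.431  0.1475 0.0199] [-179.9794    0.0122  -82.9418] [-0.9193  0.5252 -0.9445] [ 0.0556 -0.0887 -0.0024] 0.02389415698875124 [-0.8451  0.6378]
```

Lower 2 mm more and watch the force.

Call:
carry_out([
  [0, 0, 0.001, 0, 0, 0],
  [0, 0, 0.002, 0, 0, 0],
  [0, 0, 0.002, 0, 0, 0],
])

```text
clock: 20.15
tool_pos: [0.4311, 0.1475, 0.018]
orientation: [-180.0, 0.0, -82.9]
force: [-1.1, -0.9, 3.2]
opening: 0.0238
gripper_force: 30.0
```

Call:
carry_out([
  [0, 0, 0, 0, 0, 0],
  [0, 0, 0, 0, 0, 0],
  [0, 0, 0, 0, 0, 0],
  [0, 0, 0, 0, 0, 0],
  [0, 0, -0.02, 0, 0, 0],
  [0, 0, -0.06, 0, 0, 0],
  [0, 0, -0.1, 0, 0, 0],
  [0, 0, -0.147, 0, 0, 0],
], grip=1)

```text
clock: 21.15
tool_pos: [0.4304, 0.147, 0.1657]
orientation: [179.9, -0.0, -83.0]
force: [-0.1, 0.0, -0.5]
opening: 0.0876
gripper_force: 0.0
```

Call:
carry_out([
  [0, 0, 0, 0, 0, 0],
  [0, 0, 0, 0, 0, 0],
  [0, 0, 0, 0, 0, 0],
])

```text
clock: 21.52
tool_pos: [0.4303, 0.1469, 0.1635]
orientation: [179.9, -0.1, -83.0]
force: [-0.1, -0.3, -0.9]
opening: 0.0877
gripper_force: 0.0
```

Run:
```python
from h import *
o=snap("wrist","pics/w7.png");snap("side","pics/s7.png");snap("top","pics/t7.png"); print(o["clock"],o["tool_pos"],o["orientation"],o["force"])
A4=np.load("pics/w4.png.npy");print(A4[:3,3])
# rod outline: warp check via dark handle columns/rows in wrist view, before vs after
for f in("pics/w4.png","pics/w7.png"):
    g=cv2.cvtColor(cv2.imread(f),cv2.COLOR_BGR2GRAY).astype(float)
    r=g[150:215,308:335].mean(1); e=np.diff(cv2.GaussianBlur(r[:,None],(1,5),0)[:,0]); i,j=e.argmin(),e.argmax()
    print(f,"front row",150+i,w("wrist",(321.5,150.5+i),.072,f),"back row",150+j,w("wrist",(321.5,150.5+j),.072,f))
    for row in(120,235):
        l=g[row-3:row+4,300:345].mean(0); print(row,l.round().astype(int)[::3])
# scene change vs start, away from the arm
for n,a,b in(("side","pics/side0.png","pics/s7.png"),("top","pics/t4.png","pics/t7.png")):
    d=cv2.GaussianBlur(cv2.absdiff(cv2.imread(a),cv2.imread(b)).max(2),(3,3),0)
    k,l,s,c=cv2.connectedComponentsWithStats((d>15).astype(np.uint8))
    print(n,[(s[i].tolist()) for i in range(1,k) if s[i,4]>15])
```

```text
21.525 [0.4303 0.1469 0.1635] [179.8938  -0.062  -82.9637] [-0.0871 -0.2806 -0.8536]
[0.4301 0.1528 0.1636]
pics/w4.png front row 157 [0.4336 0.1265 0.072 ] back row 152 [0.4341 0.1226 0.072 ]
120 [ 64  62  63  62  61  85 111 116 111  89  62  64  60  62  62]
235 [170 179 191 220 216 154 140 158 171 186 167 152 135 131 136]
pics/w7.png front row 164 [0.4327 0.126  0.072 ] back row 160 [0.4331 0.1228 0.072 ]
120 [ 77  75  74  72  74 106 116 112 106  75  72  73  74  77  80]
235 [134 132 132 131 131 115 120 114 109 127 129 131 132 131 138]
side [[182, 0, 99, 135, 5628], [203, 80, 13, 15, 128], [376, 113, 14, 9, 43], [341, 117, 12, 11, 92], [252, 120, 10, 22, 150], [385, 120, 22, 30, 323], [360, 128, 16, 14, 150], [220, 134, 6, 20, 62], [254, 137, 72, 62, 1117], [320, 148, 22, 18, 228], [356, 156, 11, 10, 72], [333, 165, 9, 5, 28], [341, 167, 44, 30, 654], [0, 177, 4, 10, 30], [232, 180, 5, 6, 21], [297, 191, 36, 29, 513], [340, 193, 14, 12, 92], [182, 197, 57, 31, 375], [260, 196, 11, 16, 98], [61, 201, 49, 43, 538], [336, 213, 65, 62, 1516], [32, 215, 34, 70, 948], [261, 215, 37, 21, 338], [62, 222, 13, 55, 207], [4, 229, 30, 54, 703], [275, 243, 10, 13, 85], [411, 250, 4, 5, 16], [104, 255, 9, 10, 42], [223, 277, 43, 25, 226], [69, 280, 19, 13, 126]]
top [[345, 175, 11, 13, 103], [325, 178, 10, 9, 52], [154, 191, 124, 188, 2717], [177, 194, 47, 53, 493], [224, 241, 7, 5, 27], [144, 265, 10, 8, 28], [196, 267, 16, 9, 31], [133, 277, 7, 7, 23], [122, 287, 6, 6, 17], [107, 299, 63, 101, 561], [135, 314, 5, 20, 40], [250, 383, 11, 17, 71], [346, 391, 10, 9, 37], [272, 393, 10, 7, 26]]
```

The top difference shows only the plug, now in the tray at (350,181), the emptied tube at (330,182), and the arm's own pixels. The handle's front edge is back at its old y (0.126 against 0.1265). I'm handing in.

```bash
python3 -c "
from plant import workorder; print(workorder.close_job())"
```

```text
the job is handed in; nothing more can be done
None
```

I handed the job in at about 21.6 s: the tray is against the base plate under the outlet with the plug in it, the rod is back in its forks, and the final camera comparison showed no bystander moved; no verdict was returned.

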